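# Set up the warm and the cold staining bath

## Robot

A 6-joint arm with a two-finger parallel gripper is mounted at the origin on the work surface. World frame = base frame: x ahead of the robot, y to its left, z up, the work surface at z = 0. Lengths are in m, angles in rad, forces in N, time in s.
With the tool pointing down it reaches from about 0.35 to 0.85 m from the base axis. Payload 8.1 kg.
Tool frame: the origin (TCP) lies midway between the tips of the shut fingers; the grasp point (between the pads) lies 19 mm behind it (arm.grip_point_offset is the distance from the TCP to the grasp point, in m); x points along the fingers, y is the direction in which the jaws open and shut, and the axes are right-handed (so a half turn about x gives the same grasp; the last joint's range is limited). The gripper opens to 93 mm and grips with 3 to 60 N. Pads are 15 mm wide; open, the fingers measure 128 mm over their backs; the gripper's body (75 mm by 188 mm) begins 65 mm behind the grasp point.
Start: joints at [1.247, 0.13, 1.488, -0, 1.523, -0.085], TCP at [0.142, 0.583, 0.219] pointing down, gripper open.
Joint ranges: [-2.96, 2.96], [-0.89, 2.26], [0.02, 2.5], [-1.34, 4.48], [0, 2.73], [-2.66, 2.66]. Speed limits (rad/s): [2.39, 2.39, 2.79, 3.14, 3.14, 3.14].

## Interface

Orientations are given as a unit quaternion [x, y, z, w].
In Python, from rig import arm gives the robot as it stands.
- The arm moves only by the tool carry_out, never from a script. Its argument "motion" is text: rows parted by semicolons, each of 6 numbers parted by spaces: the shift along the tool's x, y, z in mm, then the turn, a rotation vector about the tool's x, y, z in rad. In form: dx dy dz ax ay az; .... A call has 1 to 20 rows; each row is the pose to reach, as a shift and turn from the pose commanded when the call began, along the tool's axes at that moment; what a row does not reach only later rows make up. A row lasts 1/12 s, in which the tool goes at most 41.7 mm and 7.16 degrees, less where a joint would pass 70% of its speed; a pose out of reach is approached as far as the arm can. A call with a gripper value outside its range is refused whole. "gripper" is the opening, from 0 (shut) to 1 (fully open), set as the call begins (left out, the last holds). The fingers move at their own pace and stop on an object; the grip force is fixed at half the most. Time passes only in rows, so rows that repeat a pose let the fingers close. It gives the time, the measured TCP pose, the force and the opening at its end, in the units of the state.
- arm.read_state(): the state, without advancing time (a new reading comes with each control period).
- arm.camera(name): name is "scene" or "top" or "wrist"; returns the picture (480x640x3 uint8, blue, green, red); there is no depth.
- arm.get_calibration(name): a dict with "fx", "fy", "cx", "cy" (pixels), "cam_to_world" (4x4, takes a point from camera to world coordinates). Camera axes: x right, y up, looking along -z (the intrinsics and any distortion apply to the point x, -y, -z); pixel columns grow to the right and rows downward; lengths in m; the calibration is good to about 2 mm. A picture is of the moment at which its call begins: read the wrist's pose just before it. get_calibration takes no time and is no camera call; for the wrist camera it gives the pose at the moment of the call.
- arm.job_done(): hands the job in, once; it reports no verdict.
The state is a dict: "clock": time; "qpos": joint angles; "qd": joint speeds; "effort": joint torques, N m; "position": TCP position; "tool_rot": TCP orientation; "wrist_force": force on the tool from outside, world axes, zero at the start; "torque": the same for the moment, N m; "gripper_width": opening from 0.0 (shut) to 1.0 (fully open).
Only numpy, scipy, OpenCV 4.12 (cv2) and the standard library are available. Lean on these libraries where they do the work, as an engineer would, in place of code of your own. Each camera call takes 0.05 s, during which the arm holds its last target. There are 200 camera calls.

## Task

Set up the two staining baths, the warm one first because it takes time to heat: stand the rectangular dish in the middle of the warming plate, long side along long side, put the slide rack in the dish, then lay the long lid on it so that the dish is covered. After that put the round basket in the round jar and lay the round lid centrally on the jar. Do not shift the small vial, the amber stain bottle or the slide box.

Things in the scene. Friction and masses are not known exactly. Their poses are not given: they have to be found in the camera images.
- warming_plate: Fixed flat electric warming plate, grey body with a dark steel top, 160 (its x) x 125 (its y) x 32 mm high; small black knob on its -x side. Origin: centre of its underside on the table; the flat top is 32 mm above it. z up.
- jar: Fixed open round steel jar, outer diameter 96, wall 4, inner diameter 88, rim 62 mm above the table, inner floor 4 mm above its origin. Origin: centre of its underside.
- dish: Loose open rectangular steel dish, outside 106 (x) x 64 (y) x 62 mm high, walls and floor 3 mm (inside 100 x 58), 0.25 kg. Starts upright on the table at any yaw. Origin: centre of its underside; z up. A gripper can take it from outside across its 64 mm width. Half-turn symmetric.
- rack: Loose grey plastic slide rack holding five upright glass slides (all one rigid thing), 84 (x) x 42 (y) mm, end walls and strap to 38 mm height; on its middle an upright handle tab 10 (x) x 26 (y) mm, from 38 to 58 mm height, best gripped along the rack's x. 0.12 kg. Starts upright. Origin: centre of its underside; z up. Half-turn symmetric.
- long_lid: Loose flat rectangular steel lid, 118 (x) x 76 (y) x 5 mm, with a black bar grip on top in its middle, 40 (x) x 12 (y) mm, from 5 to 25 mm height, gripped along y. No lip below: it just rests on the dish's rim. 0.15 kg. Starts flat on the table, grip up. Origin: centre of its underside; z up.
- basket: Loose round aluminium basket with small white cassettes in it (one rigid thing), outer diameter 68, wall 30 mm high, with an upright flat-sided post of 20 (x) x 12 (y) mm in its middle up to 58 mm height, gripped along y. 0.12 kg. Starts upright. Origin: centre of its underside; z up.
- round_lid: Loose flat round steel lid, diameter 108, 5 mm thick, with a black bar grip on its middle, 34 (x) x 14 (y) mm, from 5 to 25 mm height, gripped along y. No lip below. 0.12 kg. Starts flat on the table, grip up. Origin: centre of its underside; z up.
- vial: Bystander: small upright loose vial, 22 mm diameter, 45 mm high, black cap. Leave it where it stands. Origin: centre of its underside.
- stain_bottle: Bystander: small upright loose amber bottle, 32 mm diameter, 65 mm high. Leave it where it stands. Origin: centre of its underside.
- slide_box: Bystander: loose closed cardboard slide box, 30 (x) x 84 (y) x 31 mm high. Leave it where it lies. Origin: centre of its underside.
There are look-alikes about, which are no part of the job. Leave any red look-alike of the dish alone.

How it is judged:
On the way, in this order (a step that is already met when the one before it is completed fails the run):
1. the rectangular dish stands on the warming plate, central and long side along long side, let go (z of dish in the frame of warming_plate between 0.027 and 0.037 m and angle between dish's own z axis and vertical below 0.08 rad and x of dish in the frame of warming_plate between -0.015 and 0.015 m and y of dish in the frame of warming_plate between -0.015 and 0.015 m and angle between the x axis of dish and the x axis of warming_plate, either way round below 0.26 rad and contact force between dish and the fingers below 0.05 N and linear speed of dish below 0.02 m/s), for 0.2 s.
2. the slide rack stands on the floor of the dish, let go (z of rack in the frame of dish between -0.002 and 0.008 m and angle between rack's own z axis and vertical below 0.08 rad and x of rack in the frame of dish between -0.012 and 0.012 m and y of rack in the frame of dish between -0.012 and 0.012 m and angle between the x axis of rack and the x axis of dish, either way round below 0.35 rad and contact force between rack and the fingers below 0.05 N and linear speed of rack below 0.02 m/s), for 0.2 s.
3. the long lid lies flat on the dish's rim and covers it, let go (z of long_lid in the frame of dish between 0.057 and 0.067 m and angle between long_lid's own z axis and vertical below 0.08 rad and x of long_lid in the frame of dish between -0.01 and 0.01 m and y of long_lid in the frame of dish between -0.01 and 0.01 m and angle between the x axis of long_lid and the x axis of dish, either way round below 0.17 rad and contact force between long_lid and the fingers below 0.05 N and linear speed of long_lid below 0.02 m/s), for 0.2 s.
4. the round basket stands on the floor of the jar, let go (z of basket in the frame of jar between -0.001 and 0.009 m and angle between basket's own z axis and vertical below 0.08 rad and horizontal distance between basket and jar below 0.013 m and contact force between basket and the fingers below 0.05 N and linear speed of basket below 0.02 m/s), for 0.2 s.
5. the round lid lies flat on the jar's rim and covers it, let go (z of round_lid in the frame of jar between 0.057 and 0.067 m and angle between round_lid's own z axis and vertical below 0.08 rad and horizontal distance between round_lid and jar below 0.009 m and contact force between round_lid and the fingers below 0.05 N and linear speed of round_lid below 0.02 m/s), for 0.2 s.
At the end, for the whole second after the job is handed in: Dish on the plate within 15 mm (each axis) and 15 deg of centred and square; rack on the dish floor; long lid flat on its rim within 10 mm, 10 deg; basket on the jar floor; round lid flat on the jar rim within 9 mm of centre; all let go, at rest (all of step 1 and all of step 2 and all of step 3 and all of step 4 and all of step 5); the robot touches nothing.
It fails at once if the vial is shifted by more than 15 mm or tipped (distance of vial from where it was at the start of the episode above 0.015 m or angle between vial's own z axis and vertical above 0.3 rad).
It fails at once if the stain bottle is shifted by more than 15 mm or tipped (distance of stain_bottle from where it was at the start of the episode above 0.015 m or angle between stain_bottle's own z axis and vertical above 0.3 rad).
It fails at once if the slide box is shifted by more than 15 mm or tipped (distance of slide_box from where it was at the start of the episode above 0.015 m or angle between slide_box's own z axis and vertical above 0.3 rad).
It also fails if it takes over 128 s, if anything falls off the work surface, if the arm or the gripper's body presses on something with over 40 N, if the wrist force passes 120 N, or if a joint passes its speed limit or range.

## Working session

There is one attempt and no reset: what is moved stays moved. The work goes in short steps, Python scripts to look and compute and a tool call to move; the robot and the scene stay as the last step left them, time stands still between calls to the robot, and variables do not carry over. Pictures are saved under pics/ and viewed, about 12 in all and at most 16, crops included, and the job is handed in when it is done.

Besides the shell and the picture viewer there is one more tool, called after "Request:" as name(argument=value, ...), one argument or row to a line, values as JSON. carry_out: Moves the arm, as the interface text tells. Its arguments: {"type":"object","properties":{"motion":{"type":"string"},"gripper":{"type":"number"}},"required":["motion"]}

```bash
mkdir -p pics; ls; python3 - <<'E'
from rig import arm
import cv2
s=arm.read_state();print(s)
for n in("top","scene"):
    im=arm.camera(n);cv2.imwrite(f"pics/{n}0.png",im)
    print(n,arm.get_calibration(n))
print(arm.get_calibration("wrist"),arm.grip_point_offset)
E
```

```text
pics
{'clock': 0.0, 'qpos': array([ 1.24664744e+00,  1.31160624e-01,  1.48930747e+00,  1.15138738e-05,
        1.52300756e+00, -8.54248447e-02]), 'qd': array([-0.00219794,  0.00018035,  0.0001159 , -0.00101674,  0.00050164,
        0.00017819]), 'effort': array([-1.19503916e-06, -5.59856236e+01, -4.91752946e+01,  7.66746537e-02,
        3.58322065e-02, -4.29860393e-05]), 'position': array([0.14167838, 0.58242758, 0.21757231]), 'tool_rot': array([ 0.08355058,  0.70221461, -0.08485259,  0.70193588]), 'wrist_force': array([ 0.29640707, -0.59206822, -1.06336258]), 'torque': array([-0.02749088, -0.10565118, -0.00831733]), 'gripper_width': 0.9998639741911416}
top {'fx': 549.461945424851, 'fy': 549.461945424851, 'cx': 325.7081641029608, 'cy': 233.21400643160047, 'cam_to_world': array([[ 5.93603834e-03,  9.86614197e-01, -1.62963765e-01,
         2.27108699e-01],
       [-9.99598644e-01,  1.34010756e-03, -2.82976202e-02,
         8.11469175e-02],
       [-2.77004448e-02,  1.63066335e-01,  9.86226169e-01,
         1.40071729e+00],
       [ 0.00000000e+00,  0.00000000e+00,  0.00000000e+00,
         1.00000000e+00]])}
scene {'fx': 534.0068237646503, 'fy': 534.0068237646503, 'cx': 314.38754266856347, 'cy': 237.5619312490374, 'cam_to_world': array([[-0.7997135 , -0.35986812,  0.48057596,  1.13287642],
       [ 0.60036858, -0.47402289,  0.64409616,  0.99095556],
       [-0.00398567,  0.8036151 ,  0.59513602,  0.87434186],
       [ 0.        ,  0.        ,  0.        ,  1.        ]])}
{'fx': 335.3323943561896, 'fy': 335.3323943561896, 'cx': 319.7365785674031, 'cy': 242.91127966048262, 'cam_to_world': array([[ 0.23670788, -0.93154615, -0.27602745,  0.06435002],
       [ 0.97157908,  0.22640876,  0.06908811,  0.60053585],
       [-0.00186374, -0.28453619,  0.95866349,  0.38413613],
       [ 0.        ,  0.        ,  0.        ,  1.        ]])} 0.0188
```

View pics/top0.png

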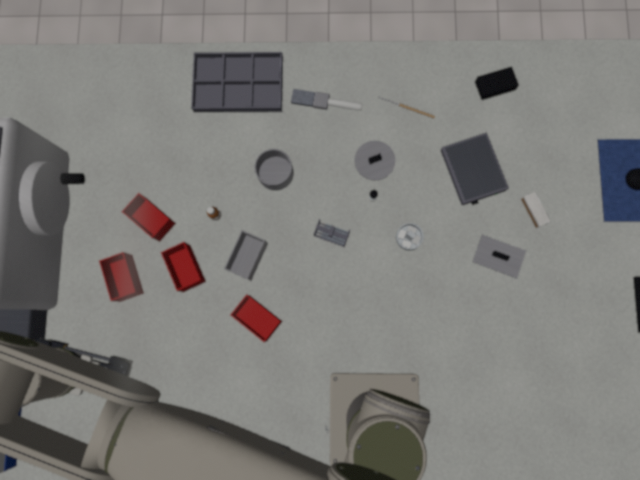

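View pics/scene0.png

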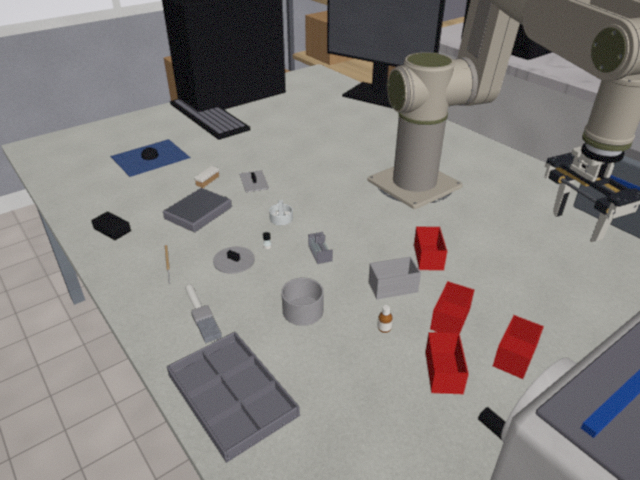

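The top view shows the dish at about (246,256), rack (332,233), basket (408,237), round lid (375,160), plate (475,168), long lid (499,256), jar (274,169), vial (373,194), bottle (213,212) and slide box (536,209). The scene view shows the same layout, with four red look-alikes near the dish. I'll enlarge the relevant areas.

```bash
python3 - <<'E'
import cv2
im=cv2.imread("pics/top0.png")
for i,(x,y) in enumerate([(215,145),(365,130)]):
    c=cv2.resize(im[y:y+145,x:x+193],None,fx=4,fy=4,interpolation=cv2.INTER_CUBIC);cv2.imwrite(f"pics/c{i}.png",c)
E
```

```text
(no output)
```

View pics/c0.png

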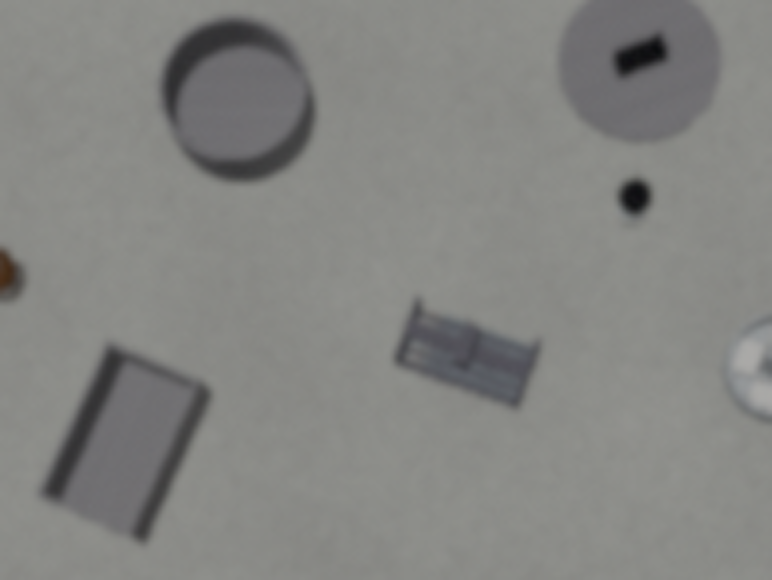

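View pics/c1.png

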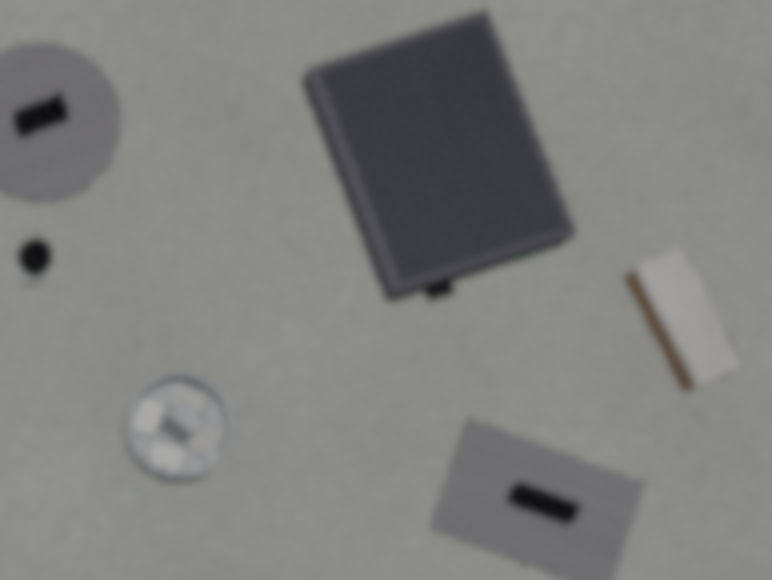

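```bash
cat > h.py <<'E'
import numpy as np, cv2
from rig import arm
from scipy.spatial.transform import Rotation as R
def proj(K,P):
    T=np.array(K["cam_to_world"]);p=(np.asarray(P,float)-T[:3,3])@T[:3,:3]
    return np.c_[K["cx"]-K["fx"]*p[:,0]/p[:,2],K["cy"]+K["fy"]*p[:,1]/p[:,2]]
def back(K,uv,z):
    T=np.array(K["cam_to_world"]);uv=np.atleast_2d(uv).astype(float)
    d=np.c_[(uv[:,0]-K["cx"])/K["fx"],-(uv[:,1]-K["cy"])/K["fy"],-np.ones(len(uv))]@T[:3,:3].T
    return T[:3,3]+d*((z-T[2,3])/d[:,2])[:,None]
def tri(Ks,uvs):
    A=np.zeros((3,3));b=np.zeros(3)
    for K,uv in zip(Ks,uvs):
        o=np.array(K["cam_to_world"])[:3,3];d=back(K,uv,0)[0]-o;d/=np.linalg.norm(d)
        M=np.eye(3)-np.outer(d,d);A+=M;b+=M@o
    return np.linalg.solve(A,b)
def box(lx,ly,z): return [(sx*lx/2,sy*ly/2,z) for sx,sy in((1,1),(1,-1),(-1,-1),(-1,1))]
def circ(d,z): t=np.linspace(0,2*np.pi,41);return [(d/2*np.cos(a),d/2*np.sin(a),z) for a in t]
M=dict(plate=[box(.16,.125,.032),box(.16,.125,0)],dish=[box(.106,.064,.062),box(.106,.064,0),box(.1,.058,.003)],
 rack=[box(.084,.042,.038),box(.084,.042,0),box(.01,.026,.058)],long_lid=[box(.118,.076,.005),box(.04,.012,.025)],
 jar=[circ(.096,.062),circ(.096,0),circ(.088,.004)],basket=[circ(.068,.03),circ(.068,0),box(.02,.012,.058)],
 round_lid=[circ(.108,.005),box(.034,.014,.025)],vial=[circ(.022,.045),circ(.022,0)],slide_box=[box(.03,.084,.031),box(.03,.084,0)])
def draw(im,K,poses,s,x0,y0,w,h):
    c=cv2.resize(im[y0:y0+h,x0:x0+w],None,fx=s,fy=s,interpolation=cv2.INTER_CUBIC)
    for n,(x,y,a,*z) in poses.items():
        for k,l in enumerate(M[n]):
            P=np.array(l);ca,sa=np.cos(a),np.sin(a)
            W=np.c_[x+ca*P[:,0]-sa*P[:,1],y+sa*P[:,0]+ca*P[:,1],P[:,2]+(z[0] if z else 0)]
            uv=(proj(K,W)-[x0,y0]+.5)*s
            cv2.polylines(c,[uv.astype(np.int32)],True,[(0,255,0),(0,255,255),(255,0,255)][k],1)
    return c
E
python3 - <<'E'
from h import *
K=arm.get_calibration("top")
def P(o,pts,z): return back(K,np.array(o)+np.array(pts)/4-.5,z)[:,:2]
a=(215,145);b=(365,130)
def ang(v): return round(float(np.arctan2(v[1],v[0])),3)
q=P(a,[(397,362),(518,407),(538,342),(418,300)],.038);print("rack",q.mean(0),ang(q[1]-q[0]),np.linalg.norm(q[1]-q[0]))
q=P(a,[(111,345),(43,494)],.062);print("dish left edge",q,ang(q[1]-q[0]),np.linalg.norm(q[1]-q[0]))
q=P(a,[(211,387),(143,542)],0.0);print("dish right low edge",q,ang(q[1]-q[0]),np.linalg.norm(q[1]-q[0]))
q=P(b,[(320,75),(488,14),(570,230),(400,285)],.032);print("plate",q.mean(0),ang(q[1]-q[2]),np.linalg.norm(q[1]-q[2]))
q=P(b,[(510,493),(576,512)],.025);print("ll",q.mean(0),ang(q[1]-q[0]))
q=P(b,[(15,125),(66,105)],.025);print("rl",q.mean(0),ang(q[1]-q[0]))
q=P(b,[(165,418),(188,437)],.058);print("bas",q.mean(0),ang(q[1]-q[0]))
q=P(a,[(238,100)],.031);print("jar",q)
q=P(b,[(35,256)],.045);print("vial",q)
q=P(b,[(640,265),(678,250),(738,363),(697,386)],.031);print("box",q.mean(0),ang(q[3]-q[0]))
q=P(a,[(2,270)],.065);print("bottle",q)
E
```

```text
rack [0.45372406 0.10592055] -1.928 0.08118308319633359
dish left edge [[0.45423721 0.32689311]
 [0.36134255 0.36600084]] 2.743 0.10079102977431084
dish right low edge [[0.43729188 0.27246397]
 [0.3369659  0.31376785]] 2.751 0.10849567760053613
plate [ 0.62538048 -0.26191032] 0.308 0.1504834200573353
ll [ 0.39951268 -0.31620161] -1.857
rl [ 0.65144838 -0.00499607] -1.187
bas [ 0.44136417 -0.08484066] -2.276
jar [[0.62012966 0.25510655]]
vial [[5.52962482e-01 5.18728041e-04]]
box [ 0.51744875 -0.41050624] -2.759
bottle [[0.50109257 0.3961113 ]]
```

```bash
cat > poses.py <<'E'
P=dict(plate=(.6254,-.2619,.308),dish=(.3975,.3198,-.395),rack=(.4537,.1059,1.214),long_lid=(.3995,-.3162,1.285),jar=(.6201,.2551,0),
 basket=(.4414,-.0848,.866),round_lid=(.6514,-.005,-1.187),vial=(.553,.0005,0),slide_box=(.5174,-.4105,.383))
E
python3 - <<'E'
from h import *; from poses import P
t=cv2.imread("pics/top0.png");s=cv2.imread("pics/scene0.png")
c=draw(t,arm.get_calibration("top"),P,2,200,130,360,150)
d=draw(s,arm.get_calibration("scene"),P,2,90,150,360,150)
cv2.imwrite("pics/ov.png",np.vstack([c,d]))
E
```

```text
(no output)
```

View pics/ov.png

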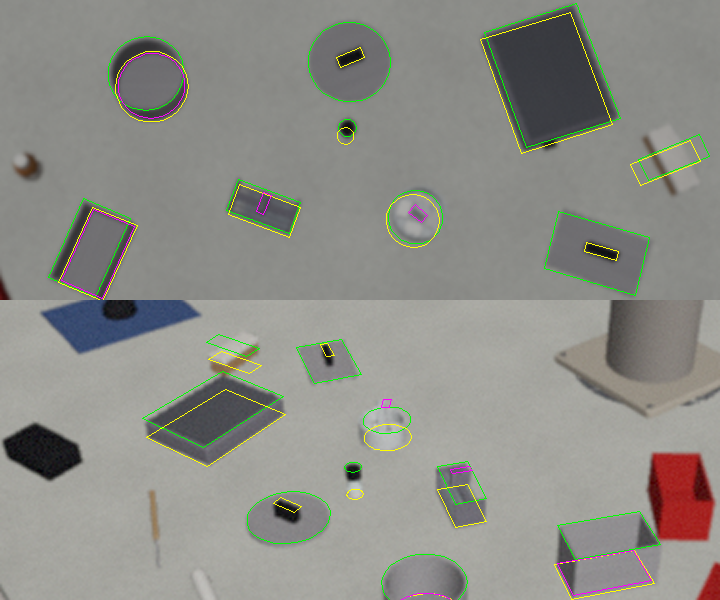

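The overlay fits all the things in both views to about 1 px, so the stated heights are confirmed. The slide box outline is only wrong by 90° in yaw. Next is a planner helper.

```bash
cat >> h.py <<'E'
def plan(*targets):
    """targets: (x,y,z_tcp,jaw_yaw); prints shift mm / turn from the present measured pose"""
    s=arm.read_state();p=s["position"];R0=R.from_quat(s["tool_rot"]);q=s["qpos"]
    y0=R0.as_matrix()[:,1];yw=np.arctan2(y0[1],y0[0])
    print("t",round(s["clock"],2),"pos",p.round(4),"yaw",round(yw,3),"q1,q6",q[[0,5]].round(2),"grip",round(s["gripper_width"],3),"F",s["wrist_force"].round(1))
    for x,y,z,a in targets:
        best=None
        for k in (-2,-1,0,1,2):
            b=a+k*np.pi; dq1=np.arctan2(y,x)-np.arctan2(p[1],p[0]); q6=q[5]-(b-yw)+dq1
            if best is None or abs(q6)<abs(best[1]): best=(b,q6)
        b=best[0];c,s_=np.cos(b),np.sin(b)
        R1=R.from_matrix(np.array([[0,c,s_],[0,s_,-c],[-1,0,0]]))
        d=R0.inv().apply(np.array([x,y,z])-p)*1000;r=(R0.inv()*R1).as_rotvec()
        print((x,y,z,round(b,3)),"->",d.round(1),r.round(3),"q6~",round(best[1],2),"rows",round(max(np.linalg.norm(d)/41.7,np.degrees(np.linalg.norm(r))/7.16),1))
E
python3 - <<'E'
from h import *; from poses import P
x,y,a=P["dish"]; plan((x,y,.2,a+np.pi/2))
E
```

```text
t 0.1 pos [0.1417 0.5825 0.2177] yaw 1.332 q1,q6 [ 1.25 -0.09] grip 1.0 F [-0.1 -0.8 -0.2]
(0.3975, 0.3198, 0.2, 1.176) -> [  18.  -194.7  310.6] [ 0.156 -0.     0.002] q6~ -0.58 rows 8.8
```

Request:
carry_out(
  motion="18 -194.7 310.6 0.156 0 0.002;18 -194.7 310.6 0.156 0 0.002;18 -194.7 310.6 0.156 0 0.002;18 -194.7 310.6 0.156 0 0.002;18 -194.7 310.6 0.156 0 0.002;18 -194.7 310.6 0.156 0 0.002;18 -194.7 310.6 0.156 0 0.002;18 -194.7 310.6 0.156 0 0.002;18 -194.7 310.6 0.156 0 0.002;18 -194.7 310.6 0.156 0 0.002;18 -194.7 310.6 0.156 0 0.002;18 -194.7 310.6 0.156 0 0.002",
  gripper=1,
)

```text
clock: 1.1
position: [0.3973, 0.3204, 0.2003]
tool_rot: [0.14, 0.694, -0.138, 0.693]
wrist_force: [-0.1, 0.9, -0.4]
gripper_width: 1.0
```

```bash
python3 - <<'E'
from h import *; from poses import P
x,y,a=P["dish"]; plan((x,y,.024,a+np.pi/2))
K=arm.get_calibration("wrist");im=arm.camera("wrist");cv2.imwrite("pics/w0r.png",im)
cv2.imwrite("pics/w0.png",draw(im,K,P,1,0,0,640,480))
E
```

```text
t 1.1 pos [0.3973 0.3204 0.2003] yaw 1.175 q1,q6 [ 0.58 -0.6 ] grip 1.0 F [-0.1  0.9 -0.4]
(0.3975, 0.3198, 0.024, 1.176) -> [176.3  -0.8   0.6] [-0.001 -0.001 -0.002] q6~ -0.6 rows 4.2
```

View pics/w0.png

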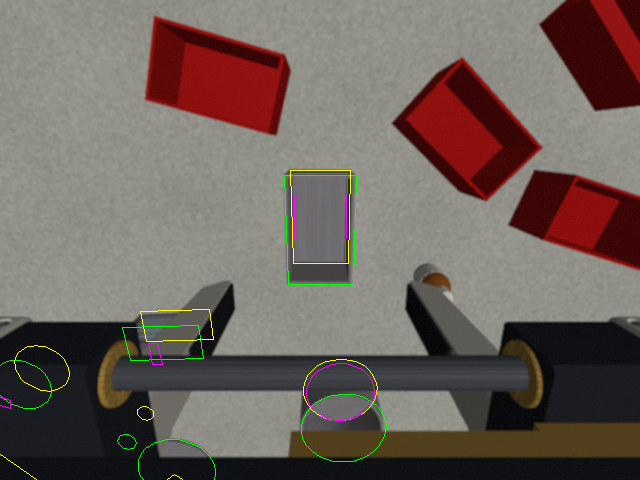

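The overlay fits the dish closely in the wrist view, with the dish centre at about (320,228). Descending to grasp.

Request:
carry_out(
  motion="40 0 0 0 0 0;80 0 0 0 0 0;120 0 0 0 0 0;150 0 0 0 0 0;170 0 0 0 0 0;176 -0.8 0.6 0 0 0;176 -0.8 0.6 0 0 0",
)

```text
clock: 1.73
position: [0.3957, 0.3196, 0.0228]
tool_rot: [0.138, 0.694, -0.138, 0.693]
wrist_force: [-0.6, -0.1, -0.4]
gripper_width: 0.995
```

Request:
carry_out(
  motion="0 0 0 0 0 0;0 0 0 0 0 0;0 0 0 0 0 0;0 0 0 0 0 0;0 0 0 0 0 0;0 0 0 0 0 0;0 0 0 0 0 0",
  gripper=0,
)

```text
clock: 2.32
position: [0.3987, 0.3201, 0.0258]
tool_rot: [0.14, 0.693, -0.138, 0.694]
wrist_force: [-1.5, -0.7, 5.7]
gripper_width: 0.685
```

```bash
python3 - <<'E'
from h import *; from poses import P
x,y,a=P["plate"]
plan((x,y,.16,a+np.pi/2),(x,y,.058,a+np.pi/2),(.45,.02,.16,.7))
E
```

```text
t 2.32 pos [0.3987 0.3201 0.0258] yaw 1.176 q1,q6 [ 0.58 -0.6 ] grip 0.685 F [-1.5 -0.7  5.7]
(0.6254, -0.2619, 0.16, -1.263) -> [-135.4 -449.6  433.3] [ 2.439e+00 -4.000e-03 -2.000e-03] q6~ 0.76 rows 19.5
(0.6254, -0.2619, 0.058, -1.263) -> [ -33.4 -449.9  433.2] [ 2.439e+00 -4.000e-03 -2.000e-03] q6~ 0.76 rows 19.5
(0.45, 0.02, 0.16, 0.7) -> [-134.9 -256.8  162.9] [ 0.476 -0.    -0.004] q6~ -0.76 rows 8.0
```

Request:
carry_out(
  motion="-40 0 0 0 0 0;-80 0 0 0 0 0;-120 0 0 0.1 0 0;-135 -30 30 0.22 0 0;-135 -60 58 0.34 0 0;-135 -90 87 0.46 0 0;-135 -120 115 0.58 0 0;-135 -149 144 0.7 0 0;-135 -178 172 0.82 0 0;-135 -207 200 0.94 0 0;-135 -236 228 1.06 0 0;-135 -265 256 1.18 0 0;-135 -294 284 1.3 0 0;-135 -323 312 1.42 0 0;-135 -352 340 1.54 0 0;-135 -381 368 1.66 0 0;-135 -410 396 1.78 0 0;-135 -435 420 1.9 0 0;-135 -449 433 2.02 0 0;-135 -449 433 2.14 0 0",
)

```text
clock: 3.98
position: [0.6247, -0.2662, 0.1575]
tool_rot: [0.676, 0.208, -0.676, 0.208]
wrist_force: [1.3, -0.3, -2.2]
gripper_width: 0.689
```

```bash
python3 - <<'E'
from h import *; from poses import P
x,y,a=P["plate"]
plan((x,y,.12,a+np.pi/2))
E
```

```text
t 3.98 pos [ 0.6247 -0.2662  0.1575] yaw -0.974 q1,q6 [-0.48  0.5 ] grip 0.689 F [ 1.3 -0.3 -2.2]
(0.6254, -0.2619, 0.12, -1.263) -> [37.5 -3.1 -2.9] [ 0.289 -0.     0.001] q6~ 0.79 rows 2.3
```

Request:
carry_out(
  motion="0 -1.5 -1.5 0.12 0 0;10 -3 -3 0.24 0 0;25 -3 -3 0.289 0 0;37.5 -3 -3 0.289 0 0;37.5 -3 -3 0.289 0 0;37.5 -3 -3 0.289 0 0;37.5 -3 -3 0.289 0 0",
)

```text
clock: 4.57
position: [0.6257, -0.2574, 0.1214]
tool_rot: [0.698, 0.113, -0.698, 0.112]
wrist_force: [0.0, -1.0, -1.8]
gripper_width: 0.682
```

```bash
python3 - <<'E'
from h import *; from poses import P
x,y,a=P["plate"]
plan((x,y,.060,a+np.pi/2))
s=arm.read_state()
P=dict(plate=P["plate"],dish=(*s["position"][:2],a,s["position"][2]-.0245))
K=arm.get_calibration("wrist");im=arm.camera("wrist");t=arm.camera("top")
a=draw(im,K,P,1.25,0,0,640,400);b=draw(t,arm.get_calibration("top"),P,4,405,110,140,110)
cv2.imwrite("pics/w1.png",cv2.resize(a,(800,500)));cv2.imwrite("pics/t1.png",b)
E
```

```text
t 4.57 pos [ 0.6257 -0.2574  0.1214] yaw -1.252 q1,q6 [-0.47  0.78] grip 0.682 F [ 0.  -1.  -1.8]
(0.6254, -0.2619, 0.06, -1.263) -> [61.4  4.3  1.8] [ 0.011 -0.001  0.002] q6~ 0.79 rows 1.5
```

View pics/w1.png

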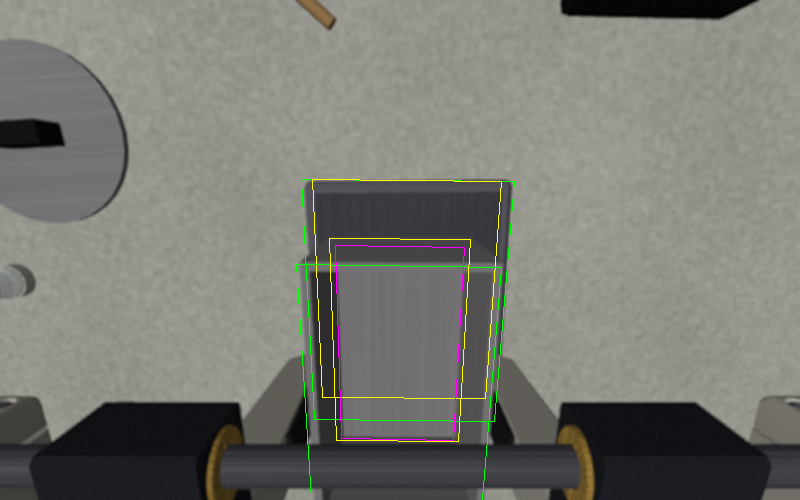

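The wrist view shows the held dish (rim front edge at row 262) above the plate, whose front edge at row 180 matches the model to about 2 px. Lowering.

Request:
carry_out(
  motion="20 2 1 0.011 0 0;40 4 2 0.011 0 0;52 4 2 0.011 0 0;60 4 2 0.011 0 0;60 4 2 0.011 0 0;60 4 2 0.011 0 0",
)

```text
clock: 5.17
position: [0.6251, -0.2615, 0.0613]
tool_rot: [0.699, 0.109, -0.699, 0.107]
wrist_force: [0.5, 0.2, -1.8]
gripper_width: 0.684
```

```bash
python3 - <<'E'
from h import *; from poses import P
x,y,a=P["plate"]
for i in range(3):
    plan((x,y,.057,a+np.pi/2)); arm.camera("top")
E
```

```text
t 5.17 pos [ 0.6251 -0.2615  0.0613] yaw -1.264 q1,q6 [-0.47  0.79] grip 0.684 F [ 0.5  0.2 -1.8]
(0.6254, -0.2619, 0.057, -1.263) -> [ 4.3  0.5 -0.2] [-0.001 -0.001  0.002] q6~ 0.79 rows 0.1
t 5.22 pos [ 0.6257 -0.2618  0.0623] yaw -1.264 q1,q6 [-0.47  0.79] grip 0.683 F [ 0.5 -0.  -0.9]
(0.6254, -0.2619, 0.057, -1.263) -> [5.3 0.  0.3] [-0.001 -0.002  0.001] q6~ 0.79 rows 0.1
t 5.27 pos [ 0.626  -0.2619  0.0627] yaw -1.264 q1,q6 [-0.47  0.79] grip 0.685 F [ 0.3 -0.2 -1.5]
(0.6254, -0.2619, 0.057, -1.263) -> [ 5.7 -0.2  0.6] [-0.001 -0.003  0.   ] q6~ 0.79 rows 0.1
```

Request:
carry_out(
  motion="1.5 0 0 0 0 0;3 0 0 0 0 0;4 0 0 0 0 0;5 0 0 0 0 0;5 0 0 0 0 0;5 0 0 0 0 0",
)

```text
clock: 5.82
position: [0.6256, -0.2617, 0.0579]
tool_rot: [0.699, 0.108, -0.698, 0.108]
wrist_force: [-2.8, 3.5, 8.4]
gripper_width: 0.69
```

Contact with the plate (8 N upward). Opening, then backing off.

Request:
carry_out(
  motion="0 0 0 0 0 0;0 0 0 0 0 0;0 0 0 0 0 0;0 0 0 0 0 0;0 0 0 0 0 0;0 0 0 0 0 0",
  gripper=1,
)

```text
clock: 6.32
position: [0.625, -0.2616, 0.056]
tool_rot: [0.699, 0.109, -0.699, 0.107]
wrist_force: [-1.5, 0.1, -0.3]
gripper_width: 0.996
```

Request:
carry_out(
  motion="-30 0 0 0 0 0;-70 0 0 0 0 0;-110 0 0 0 0 0;-140 0 0 0 0 0;-140 0 0 0 0 0;-140 0 0 0 0 0",
)

```text
clock: 6.82
position: [0.6267, -0.2627, 0.1998]
tool_rot: [0.701, 0.107, -0.697, 0.109]
wrist_force: [-0.7, 0.3, -1.1]
gripper_width: 1.002
```

```bash
cat >> poses.py <<'E'
P["dish"]=(.6254,-.2619,.308,.032)
E
python3 - <<'E'
from h import *; from poses import P
x,y,a=P["rack"]
plan((x,y,.18,a),(x,y,.033,a))
Q={k:P[k] for k in("plate","dish","rack")}
K=arm.get_calibration("wrist");im=arm.camera("wrist");t=arm.camera("top")
a=draw(im,K,Q,1,120,100,400,300);b=draw(t,arm.get_calibration("top"),Q,3,405,115,133,100)
cv2.imwrite("pics/w2.png",np.hstack([a,cv2.resize(b,(400,300))]))
E
```

```text
t 6.82 pos [ 0.6267 -0.2627  0.1998] yaw -1.264 q1,q6 [-0.47  0.79] grip 1.002 F [-0.7  0.3 -1.1]
(0.4537, 0.1059, 0.18, 1.214) -> [  18.4 -403.7   53.7] [-2.478e+00  1.000e-03 -8.000e-03] q6~ -1.06 rows 19.8
(0.4537, 0.1059, 0.033, 1.214) -> [ 165.4 -404.1   54.5] [-2.478e+00  1.000e-03 -8.000e-03] q6~ -1.06 rows 19.8
```

View pics/w2.png

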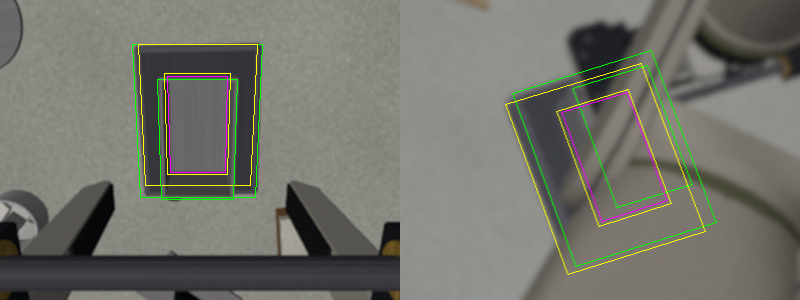

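The dish stands on the plate within about 1–2 px of the modelled pose. Next the rack, gripped by its tab with the jaw narrowed.

Request:
carry_out(
  motion="0 -30 4 -0.12 0 0;0 -60 8 -0.24 0 0;0 -90 12 -0.36 0 0;0 -120 16 -0.48 0 0;0 -150 20 -0.6 0 0;4 -180 24 -0.72 0 0;8 -210 28 -0.84 0 0;12 -240 32 -0.96 0 0;18 -270 36 -1.08 0 0;18 -300 40 -1.2 0 0;18 -330 44 -1.32 0 0;18 -360 48 -1.44 0 0;18 -385 52 -1.56 0 0;18 -404 54 -1.68 0 0;18 -404 54 -1.8 0 0;18 -404 54 -1.92 0 0;18 -404 54 -2.04 0 0;18 -404 54 -2.16 0 0;18 -404 54 -2.28 0 0;18 -404 54 -2.4 0 0",
  gripper=0.5,
)

```text
clock: 8.58
position: [0.45, 0.1069, 0.1763]
tool_rot: [0.151, 0.692, -0.15, 0.69]
wrist_force: [-0.6, -0.5, -0.6]
gripper_width: 0.497
```

Request:
carry_out(
  motion="0 0 0 0.04 0 0;0 0 0 0.04 0 0;0 0 0 0.04 0 0",
)

```text
clock: 8.83
position: [0.4504, 0.1068, 0.177]
tool_rot: [0.167, 0.688, -0.166, 0.686]
wrist_force: [-0.8, -0.0, -0.3]
gripper_width: 0.5
```

```bash
python3 - <<'E'
from h import *; from poses import P
x,y,a=P["rack"]
plan((x,y,.16,a),(x,y,.041,a))
Q={k:P[k] for k in("rack","basket","vial")}
K=arm.get_calibration("wrist");im=arm.camera("wrist")
cv2.imwrite("pics/w3.png",draw(im,K,Q,3,200,120,240,160))
cv2.imwrite("pics/w3r.png",im)
E
```

```text
t 8.83 pos [0.4504 0.1068 0.177 ] yaw 1.096 q1,q6 [ 0.12 -0.98] grip 0.5 F [-0.8 -0.  -0.3]
(0.4537, 0.1059, 0.16, 1.214) -> [17.   0.7  3.4] [-0.118 -0.003 -0.   ] q6~ -1.1 rows 0.9
(0.4537, 0.1059, 0.041, 1.214) -> [136.    0.7   3.8] [-0.118 -0.003 -0.   ] q6~ -1.1 rows 3.3
```

View pics/w3.png

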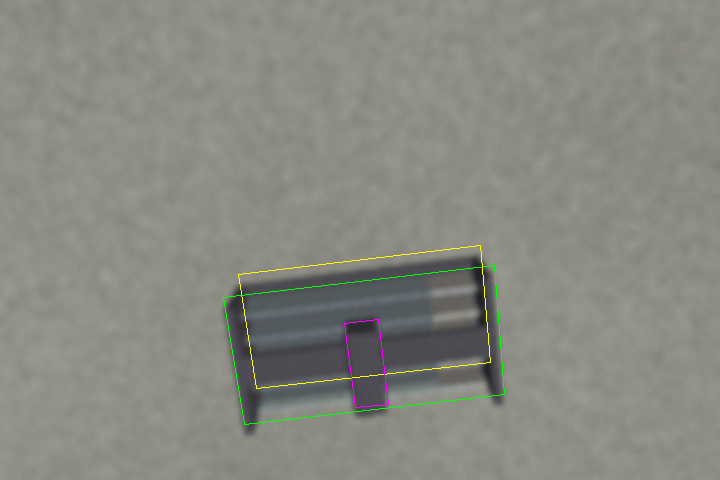

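The model fits the rack to about 1.5 px, with the tab centre at about (366,365) in the crop. Grasping.

Request:
carry_out(
  motion="30 0.7 3 -0.06 0 0;70 0.7 3 -0.118 0 0;105 0.7 3 -0.118 0 0;128 0.7 3 -0.118 0 0;135 0.7 3 -0.118 0 0;135 0.7 3 -0.118 0 0;135 0.7 3 -0.118 0 0",
)

```text
clock: 9.47
position: [0.4549, 0.1065, 0.0445]
tool_rot: [0.126, 0.696, -0.125, 0.696]
wrist_force: [0.7, -0.2, 0.3]
gripper_width: 0.5
```

Request:
carry_out(
  motion="0 0 0 0 0 0;0 0 0 0 0 0;0 0 0 0 0 0;0 0 0 0 0 0;0 0 0 0 0 0",
  gripper=0,
)

```text
clock: 9.88
position: [0.4551, 0.1066, 0.0445]
tool_rot: [0.126, 0.695, -0.125, 0.696]
wrist_force: [-0.4, -0.6, -1.7]
gripper_width: 0.19
```

```bash
python3 - <<'E'
from h import *; from poses import P
x,y,a,_=P["dish"]
plan((.4537,.1059,.042,1.214),(x,y,.2,a),(x,y,.078,a))
E
```

```text
t 9.88 pos [0.4551 0.1066 0.0445] yaw 1.214 q1,q6 [ 0.12 -1.1 ] grip 0.19 F [-0.4 -0.6 -1.7]
(0.4537, 0.1059, 0.042, 1.214) -> [ 2.5 -1.1 -1.1] [-0.     0.001 -0.003] q6~ -1.1 rows 0.1
(0.6254, -0.2619, 0.2, 0.308) -> [-155.9 -285.4  288.4] [ 0.906 -0.    -0.003] q6~ -0.82 rows 10.4
(0.6254, -0.2619, 0.078, 0.308) -> [ -33.9 -285.7  288.3] [ 0.906 -0.    -0.003] q6~ -0.82 rows 9.8
```

Request:
carry_out(
  motion="0 0 0 0 0 0;0 0 0 0 0 0;0 0 0 0 0 0;0 0 0 0 0 0",
)

```text
clock: 10.22
position: [0.4548, 0.1065, 0.0441]
tool_rot: [0.126, 0.696, -0.125, 0.696]
wrist_force: [-0.6, 0.2, 4.7]
gripper_width: 0.105
```

Request:
carry_out(
  motion="-40 0 0 0 0 0;-80 0 0 0 0 0;-120 0 0 0 0 0;-150 -29 29 0.1 0 0;-156 -58 58 0.2 0 0;-156 -87 87 0.3 0 0;-156 -116 116 0.4 0 0;-156 -145 145 0.5 0 0;-156 -174 174 0.6 0 0;-156 -203 203 0.7 0 0;-156 -232 232 0.8 0 0;-156 -260 261 0.9 0 0;-156 -285 288 0.906 0 0;-156 -285 288 0.906 0 0;-156 -285 288 0.906 0 0;-156 -285 288 0.906 0 0;-156 -285 288 0.906 0 0",
)

```text
clock: 11.63
position: [0.6246, -0.2604, 0.1992]
tool_rot: [0.418, 0.571, -0.416, 0.571]
wrist_force: [0.5, 0.4, -1.7]
gripper_width: 0.106
```

```bash
python3 - <<'E'
from h import *; from poses import P
x,y,a,_=P["dish"]
plan((x,y,.13,a),(x,y,.081,a))
s=arm.read_state()["position"]
Q=dict(plate=P["plate"],dish=P["dish"],rack=(s[0],s[1],a,s[2]-.0435))
K=arm.get_calibration("wrist");im=arm.camera("wrist")
cv2.imwrite("pics/w4.png",draw(im,K,Q,2.5,160,100,320,230))
E
```

```text
t 11.63 pos [ 0.6246 -0.2604  0.1992] yaw 0.309 q1,q6 [-0.47 -0.78] grip 0.106 F [ 0.5  0.4 -1.7]
(0.6254, -0.2619, 0.13, 0.308) -> [69.2  0.2  1.9] [ 0.001 -0.002 -0.001] q6~ -0.78 rows 1.7
(0.6254, -0.2619, 0.081, 0.308) -> [118.2   0.2   2. ] [ 0.001 -0.002 -0.001] q6~ -0.78 rows 2.8
```

View pics/w4.png

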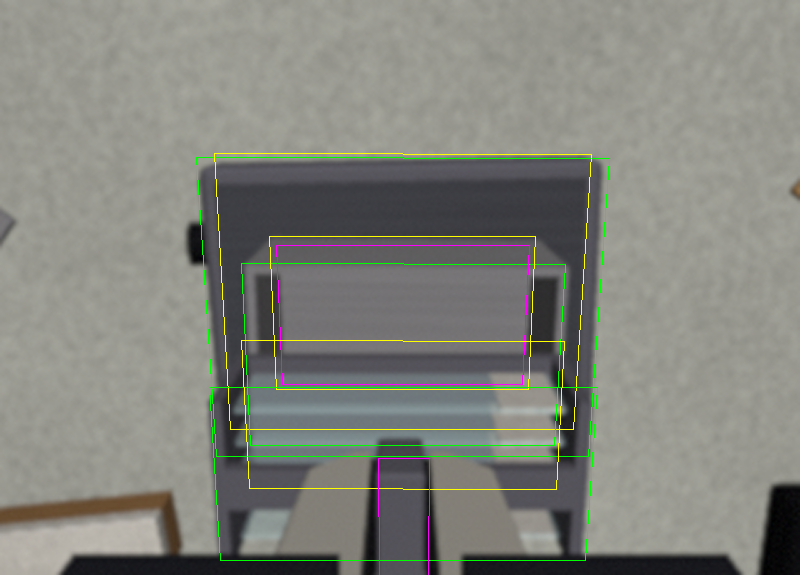

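The rack is held over the dish and centred in the columns (tab at 402, dish 245–564). It sits about 2 mm forward of the model, which I'll compensate. Lowering.

Request:
carry_out(
  motion="30 0 0 0 0 0;60 0 0 0 0 0;80 0 0 0 0 0;95 0 0 0 0 0;105 0 0 0 0 0;112 0 0 0 0 0;115 0 0 0 0 0;115 0 0 0 0 0;115 0 0 0 0 0",
)

```text
clock: 12.43
position: [0.6256, -0.2615, 0.0856]
tool_rot: [0.418, 0.57, -0.417, 0.571]
wrist_force: [-0.0, 0.6, -1.3]
gripper_width: 0.098
```

Request:
carry_out(
  motion="1.5 0 0 0 0 0;3 0 0 0 0 0;4 0 0 0 0 0;5 0 0 0 0 0;5 0 0 0 0 0",
)

```text
clock: 12.85
position: [0.625, -0.2613, 0.0792]
tool_rot: [0.418, 0.571, -0.417, 0.571]
wrist_force: [0.4, -0.4, -0.7]
gripper_width: 0.099
```

Request:
carry_out(
  motion="1 0 0 0 0 0;2 0 0 0 0 0;2 0 0 0 0 0",
)

```text
clock: 13.1
position: [0.6251, -0.2613, 0.0792]
tool_rot: [0.418, 0.571, -0.417, 0.571]
wrist_force: [-5.8, 2.9, 10.5]
gripper_width: 0.105
```

Contact. Opening narrowly to stay clear of the dish walls, then retreating.

Request:
carry_out(
  motion="0 0 0 0 0 0;0 0 0 0 0 0;0 0 0 0 0 0;0 0 0 0 0 0;0 0 0 0 0 0",
  gripper=0.32,
)

```text
clock: 13.52
position: [0.6247, -0.2612, 0.0769]
tool_rot: [0.418, 0.571, -0.417, 0.57]
wrist_force: [0.1, -0.3, -0.2]
gripper_width: 0.317
```

Request:
carry_out(
  motion="-20 0 0 0 0 0;-50 0 0 0 0 0;-90 0 0 0 0 0;-120 0 0 0 0 0;-120 0 0 0 0 0;-120 0 0 0 0 0",
)

```text
clock: 14.02
position: [0.6264, -0.2623, 0.2006]
tool_rot: [0.418, 0.569, -0.416, 0.573]
wrist_force: [-0.2, -0.2, -1.0]
gripper_width: 0.317
```

```bash
cat >> poses.py <<'E'
P["rack"]=(.6254,-.2619,.308,.035)
E
python3 - <<'E'
from h import *; from poses import P
x,y,a=P["long_lid"]
plan((x,y,.15,a+np.pi/2),(x,y,.15,a-np.pi/2))
Q={k:P[k] for k in("dish","rack","long_lid")}
K=arm.get_calibration("wrist");im=arm.camera("wrist")
cv2.imwrite("pics/w5.png",draw(im,K,Q,1.6,80,50,480,330))
E
```

```text
t 14.02 pos [ 0.6264 -0.2623  0.2006] yaw 0.308 q1,q6 [-0.47 -0.78] grip 0.317 F [-0.2 -0.2 -1. ]
(0.3995, -0.3162, 0.15, -0.286) -> [  49.3 -232.9  -17.5] [ 0.594  0.001 -0.006] q6~ -0.46 rows 5.7
(0.3995, -0.3162, 0.15, -0.286) -> [  49.3 -232.9  -17.5] [ 0.594  0.001 -0.006] q6~ -0.46 rows 5.7
```

View pics/w5.png

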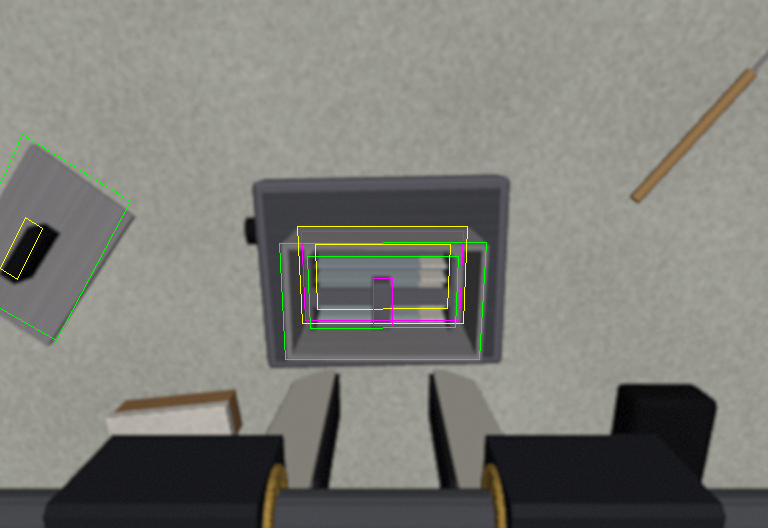

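The rack is seated in the dish, centred to about 1–2 mm. The long lid appears a few mm off the model in this oblique view, so I'll hover over it and look.

Request:
carry_out(
  motion="0 -35 -3 0.1 0 0;0 -70 -6 0.2 0 0;10 -105 -9 0.3 0 0;20 -140 -12 0.4 0 0;30 -175 -15 0.5 0 0;35 -210 -17 0.594 0 0;35 -233 -17.5 0.594 0 0;35 -233 -17.5 0.594 0 0;35 -233 -17.5 0.594 0 0;35 -233 -17.5 0.594 0 0",
  gripper=0.5,
)

```text
clock: 14.9
position: [0.3974, -0.3148, 0.1609]
tool_rot: [0.567, 0.425, -0.566, 0.423]
wrist_force: [-0.1, -0.4, 0.3]
gripper_width: 0.501
```

```bash
python3 - <<'E'
from h import *; from poses import P
x,y,a=P["long_lid"]
plan((x,y,.008,a+np.pi/2))
Q={k:P[k] for k in("long_lid",)}
K=arm.get_calibration("wrist");im=arm.camera("wrist")
cv2.imwrite("pics/w6.png",draw(im,K,Q,2.5,160,100,320,230))
E
```

```text
t 14.9 pos [ 0.3974 -0.3148  0.1609] yaw -0.286 q1,q6 [-0.77 -0.49] grip 0.501 F [-0.1 -0.4  0.3]
(0.3995, -0.3162, 0.008, -0.286) -> [152.8   2.5   1.2] [-0.    -0.003  0.001] q6~ -0.49 rows 3.7
```

View pics/w6.png

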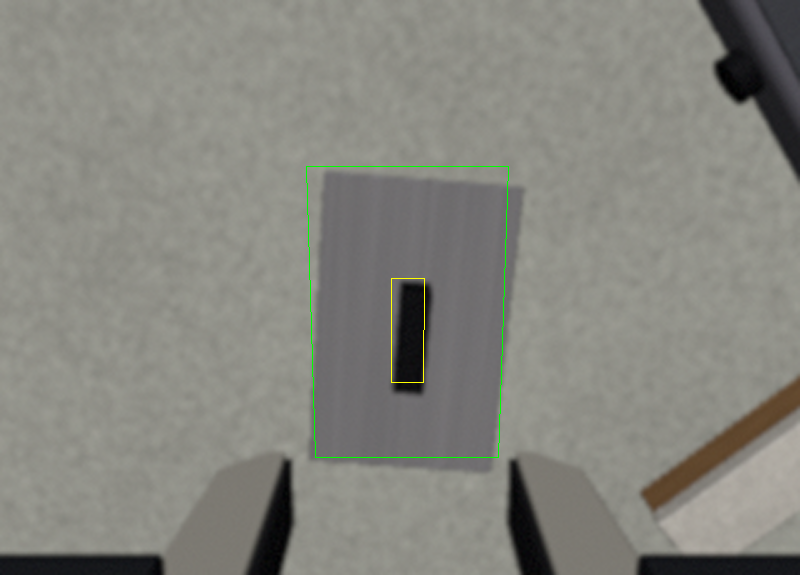

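```bash
python3 - <<'E'
from h import *
K=arm.get_calibration("wrist")
uv=np.array([160,100])+np.array([(323,172),(524,187),(493,472),(310,460)])/2.5-.5
q=back(K,uv,.005)[:,:2];print(q.mean(0))
for i,j in((3,0),(2,1),(0,1),(3,2)):
    v=q[j]-q[i];print(np.linalg.norm(v),np.arctan2(v[1],v[0]))
b=back(K,np.array([160,100])+np.array([(402,283),(430,284),(423,394),(393,390)])/2.5-.5,.02)[:,:2];print("bar",b.mean(0))
c=b.mean(0);plan((.4,-.316,.008,-.286))
E
```

```text
[ 0.40065571 -0.32111048]
0.11762444492751939 1.2130170930956796
0.11743118349769908 1.2163134505700646
0.07615394247744572 -0.35852709304898106
0.07654113815218155 -0.35599003804532725
bar [ 0.40050433 -0.32066714]
t 14.95 pos [ 0.3979 -0.3148  0.1612] yaw -0.285 q1,q6 [-0.77 -0.49] grip 0.5 F [ 0.5 -0.4 -0.5]
(0.4, -0.316, 0.008, -0.286) -> [153.2   2.4   0.9] [ 0.001 -0.003  0.001] q6~ -0.49 rows 3.7
```

```bash
python3 - <<'E'
from h import *
plan((.4006,-.3209,.008,-.356))
E
```

```text
t 14.95 pos [ 0.3979 -0.3148  0.1612] yaw -0.285 q1,q6 [-0.77 -0.49] grip 0.5 F [ 0.5 -0.4 -0.5]
(0.4006, -0.3209, 0.008, -0.356) -> [153.2   4.4   5.5] [ 0.071 -0.003  0.001] q6~ -0.42 rows 3.7
```

Request:
carry_out(
  motion="30 4 5 0.071 0 0;70 4.4 5.5 0.071 0 0;105 4.4 5.5 0.071 0 0;130 4.4 5.5 0.071 0 0;145 4.4 5.5 0.071 0 0;150 4.4 5.5 0.071 0 0;150 4.4 5.5 0.071 0 0;150 4.4 5.5 0.071 0 0",
)

```text
clock: 15.62
position: [0.4012, -0.3216, 0.0125]
tool_rot: [0.581, 0.404, -0.58, 0.403]
wrist_force: [-0.8, 0.7, 0.5]
gripper_width: 0.498
```

Request:
carry_out(
  motion="0 0 0 0 0 0;0 0 0 0 0 0;0 0 0 0 0 0;0 0 0 0 0 0;0 0 0 0 0 0;0 0 0 0 0 0;0 0 0 0 0 0;0 0 0 0 0 0",
  gripper=0,
)

```text
clock: 16.28
position: [0.4003, -0.3218, 0.0123]
tool_rot: [0.581, 0.404, -0.58, 0.403]
wrist_force: [-1.2, 1.4, 3.0]
gripper_width: 0.123
```

```bash
python3 - <<'E'
from h import *; from poses import P
x,y,a,_=P["dish"]
plan((.4006,-.3209,.01,-.356),(x,y,.2,a+np.pi/2))
E
```

```text
t 16.28 pos [ 0.4003 -0.3218  0.0123] yaw -0.357 q1,q6 [-0.78 -0.42] grip 0.123 F [-1.2  1.4  3. ]
(0.4006, -0.3209, 0.01, -0.356) -> [ 2.3 -0.1 -0.9] [-0.001 -0.002 -0.   ] q6~ -0.42 rows 0.1
(0.6254, -0.2619, 0.2, -1.263) -> [-187.4  190.  -135.1] [ 0.906 -0.002  0.001] q6~ 0.76 rows 7.2
```

Request:
carry_out(
  motion="-40 0 0 0 0 0;-80 0 0 0 0 0;-120 0 0 0 0 0;-160 0 0 0.1 0 0;-187 19 -14 0.2 0 0;-187 43 -30 0.3 0 0;-187 68 -48 0.4 0 0;-187 95 -67 0.5 0 0;-187 120 -85 0.6 0 0;-187 145 -103 0.7 0 0;-187 170 -121 0.8 0 0;-187 190 -135 0.906 0 0;-187 190 -135 0.906 0 0;-187 190 -135 0.906 0 0;-187 190 -135 0.906 0 0",
)

```text
clock: 17.53
position: [0.6247, -0.2617, 0.1982]
tool_rot: [-0.698, -0.11, 0.699, -0.108]
wrist_force: [-0.6, -0.2, -2.1]
gripper_width: 0.126
```

```bash
python3 - <<'E'
from h import *; from poses import P
x,y,a,_=P["dish"]
plan((x,y,.12,a+np.pi/2))
s=arm.read_state()["position"]
Q=dict(plate=P["plate"],dish=P["dish"],long_lid=(s[0],s[1],a,s[2]-.0123))
K=arm.get_calibration("wrist");im=arm.camera("wrist")
cv2.imwrite("pics/w7.png",draw(im,K,Q,2.5,160,100,320,230))
E
```

```text
t 17.53 pos [ 0.6247 -0.2617  0.1982] yaw -1.261 q1,q6 [-0.47  0.79] grip 0.126 F [-0.6 -0.2 -2.1]
(0.6254, -0.2619, 0.12, -1.263) -> [78.2  0.6 -0.7] [0.002 0.    0.003] q6~ 0.79 rows 1.9
```

View pics/w7.png

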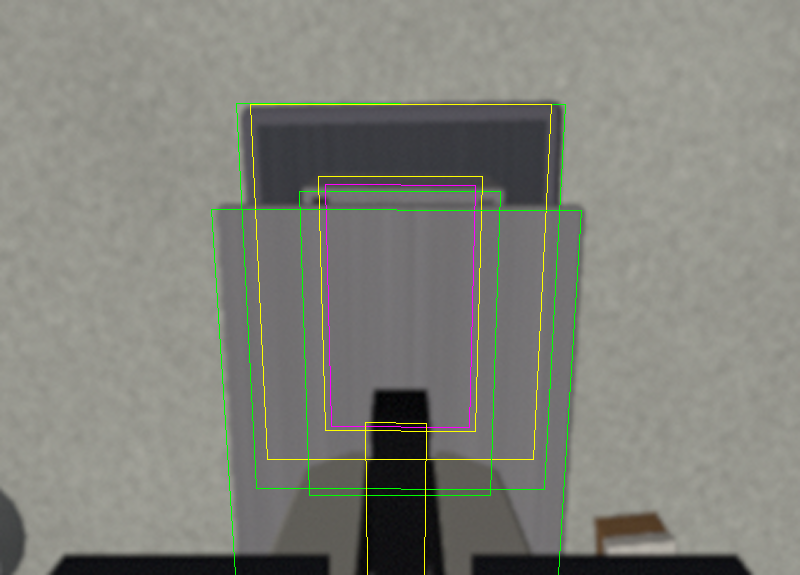

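The held lid (front edge row 205, centre column about 401) is aligned with the dish (rim columns 303–503) to about 1 mm. Lowering. Viewed so far: 13.

Request:
carry_out(
  motion="30 0 0 0 0 0;60 0 -0.5 0 0 0;78 0.5 -0.5 0 0 0;86 0.5 -0.5 0 0 0;86 0.5 -0.5 0 0 0;86 0.5 -0.5 0 0 0;86 0.5 -0.5 0 0 0",
)

```text
clock: 18.17
position: [0.6269, -0.2629, 0.1157]
tool_rot: [0.7, 0.108, -0.697, 0.108]
wrist_force: [0.0, -0.3, -0.4]
gripper_width: 0.13
```

Request:
carry_out(
  motion="1.5 0 0 0 0 0;3 0 0 0 0 0;4.5 0 0 0 0 0;5.5 0 0 0 0 0;5.5 0 0 0 0 0",
)

```text
clock: 18.58
position: [0.6259, -0.2619, 0.1074]
tool_rot: [0.699, 0.109, -0.699, 0.108]
wrist_force: [0.7, -0.3, -1.1]
gripper_width: 0.126
```

Request:
carry_out(
  motion="1 0 0 0 0 0;2 0 0 0 0 0;2 0 0 0 0 0",
)

```text
clock: 18.83
position: [0.6262, -0.262, 0.1064]
tool_rot: [0.699, 0.109, -0.698, 0.108]
wrist_force: [-2.4, 0.4, 3.3]
gripper_width: 0.125
```

Request:
carry_out(
  motion="0 0 0 0 0 0;0 0 0 0 0 0;0 0 0 0 0 0;0 0 0 0 0 0;0 0 0 0 0 0",
  gripper=0.5,
)

```text
clock: 19.25
position: [0.626, -0.262, 0.1056]
tool_rot: [0.699, 0.109, -0.698, 0.108]
wrist_force: [-0.7, 0.2, -0.3]
gripper_width: 0.434
```

Request:
carry_out(
  motion="-30 0 0 0 0 0;-70 0 0 0 0 0;-100 0 0 0 0 0;-100 0 0 0 0 0;-100 0 0 0 0 0",
)

```text
clock: 19.67
position: [0.6276, -0.263, 0.2093]
tool_rot: [0.701, 0.108, -0.697, 0.109]
wrist_force: [-0.0, -0.0, -0.2]
gripper_width: 0.497
```

```bash
python3 - <<'E'
from h import *; from poses import P
x,y,a=P["basket"]
plan((x,y,.2,a+np.pi/2))
cv2.imwrite("pics/w8.png",arm.camera("wrist"));cv2.imwrite("pics/s8.png",arm.camera("scene"))
E
```

```text
t 19.67 pos [ 0.6276 -0.263   0.2093] yaw -1.263 q1,q6 [-0.47  0.79] grip 0.497 F [-0.  -0.  -0.2]
(0.4414, -0.0848, 0.2, -0.705) -> [   8.  -226.3  123.5] [-0.558 -0.005 -0.004] q6~ 0.44 rows 6.2
```

Request:
carry_out(
  motion="0 -38 20 -0.1 0 0;0 -75 41 -0.2 0 0;8 -112 61 -0.3 0 0;20 -150 82 -0.4 0 0;30 -187 102 -0.5 0 0;30 -226 123.5 -0.558 0 0;30 -226 123.5 -0.558 0 0;30 -226 123.5 -0.558 0 0;30 -226 123.5 -0.558 0 0;30 -226 123.5 -0.558 0 0",
)

```text
clock: 20.6
position: [0.4402, -0.0846, 0.1755]
tool_rot: [0.642, 0.297, -0.642, 0.296]
wrist_force: [0.6, -0.6, 0.1]
gripper_width: 0.502
```

```bash
python3 - <<'E'
from h import *; from poses import P
plan((*P["basket"][:2],.04,P["basket"][2]+np.pi/2))
K=arm.get_calibration("wrist");im=arm.camera("wrist");np.save("k9.npy",K,allow_pickle=True)
a=draw(im,K,dict(basket=P["basket"]),4,255,180,130,130)
w=cv2.imread("pics/w8.png")[120:380,190:450]
cv2.imwrite("pics/w9.png",np.hstack([a,cv2.resize(w,(280,520))]))
E
```

```text
t 20.6 pos [ 0.4402 -0.0846  0.1755] yaw -0.706 q1,q6 [-0.31  0.4 ] grip 0.502 F [ 0.6 -0.6  0.1]
(0.4414, -0.0848, 0.04, -0.705) -> [135.5   1.1  -0.5] [-0.001 -0.002  0.001] q6~ 0.4 rows 3.2
```

View pics/w9.png

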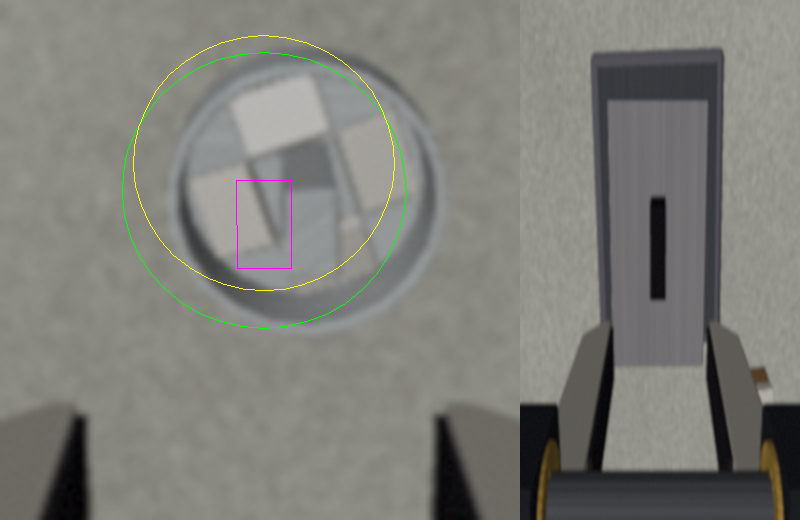

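The long lid lies centred on the dish (right panel). The basket model is about 10 px off: its real rim spans columns 169–440 and rows 52–333, with the post top at about (310,226). Computing the correction.

```bash
python3 - <<'E'
from h import *
K=np.load("k9.npy",allow_pickle=True).item()
f=lambda u,v,z: back(K,(255+u/4-.5,180+v/4-.5),z)[0][:2].round(4)
print("rim c",f(305,192,.03),"ends",np.linalg.norm(f(169,192,.03)-f(440,192,.03)),np.linalg.norm(f(305,52,.03)-f(305,333,.03)))
for v in (190,262): print("post",f(310,v,.058))
print("post w",np.linalg.norm(f(285,226,.058)-f(335,226,.058)),"len",np.linalg.norm(f(310,190,.058)-f(310,262,.058)))
im=cv2.imread("pics/top0.png");c=cv2.resize(im[215:260,385:430],None,fx=8,fy=8,interpolation=cv2.INTER_CUBIC)
t=arm.get_calibration("top");print("top basket rim c",back(t,(365+177/4-.5,130+427/4-.5),.03))
E
```

```text
rim c [ 0.4492 -0.0907] ends 0.06476488245955521 0.06929357834604878
post [ 0.4542 -0.0852]
post [ 0.4437 -0.0978]
post w 0.010922453936730537 len 0.01640152431940398
top basket rim c [[ 0.44614593 -0.0886274   0.03      ]]
```

```bash
python3 - <<'E'
from h import *
plan((.449,-.091,.037,-.706))
E
```

```text
t 20.65 pos [ 0.4404 -0.0849  0.1757] yaw -0.706 q1,q6 [-0.31  0.4 ] grip 0.498 F [ 0.4 -0.2 -0. ]
(0.449, -0.091, 0.037, -0.706) -> [138.6  10.6  -0.7] [ 0.    -0.002  0.001] q6~ 0.39 rows 3.3
```

Request:
carry_out(
  motion="30 8 -0.7 0 0 0;70 10.6 -0.7 0 0 0;105 10.6 -0.7 0 0 0;128 10.6 -0.7 0 0 0;137 10.6 -0.7 0 0 0;137 10.6 -0.7 0 0 0;137 10.6 -0.7 0 0 0",
  gripper=0.4,
)

```text
clock: 21.23
position: [0.449, -0.0908, 0.0394]
tool_rot: [0.642, 0.297, -0.642, 0.296]
wrist_force: [0.7, 0.4, 0.7]
gripper_width: 0.398
```

Request:
carry_out(
  motion="0 0 0 0 0 0;0 0 0 0 0 0;0 0 0 0 0 0;0 0 0 0 0 0;0 0 0 0 0 0;0 0 0 0 0 0;0 0 0 0 0 0;0 0 0 0 0 0",
  gripper=0,
)

```text
clock: 21.9
position: [0.4492, -0.0905, 0.0398]
tool_rot: [0.643, 0.297, -0.641, 0.297]
wrist_force: [-1.3, -0.4, 5.3]
gripper_width: 0.125
```

```bash
python3 - <<'E'
from h import *; from poses import P
x,y,_=P["jar"]
plan((.449,-.091,.037,-.706),(x,y,.2,-.706),(x,y,.2,-.1))
E
```

```text
t 21.9 pos [ 0.4492 -0.0905  0.0398] yaw -0.705 q1,q6 [-0.31  0.39] grip 0.125 F [-1.3 -0.4  5.3]
(0.449, -0.091, 0.037, -0.706) -> [2.8 0.2 0.6] [ 0.001 -0.002 -0.001] q6~ 0.39 rows 0.1
(0.6201, 0.2551, 0.2, -0.706) -> [-159.3  -93.6 -374.3] [ 0.001 -0.002 -0.001] q6~ 0.98 rows 10.0
(0.6201, 0.2551, 0.2, -0.1) -> [-159.3  -93.6 -374.3] [-0.605 -0.002 -0.002] q6~ 0.38 rows 10.0
```

Request:
carry_out(
  motion="-40 0 0 0 0 0;-80 0 0 0 0 0;-120 0 0 0 0 0;-150 -6 -25 0 0 0;-159 -14 -55 0 0 0;-159 -23 -91 0 0 0;-159 -32 -128 0 0 0;-159 -41 -165 0 0 0;-159 -50 -202 0 0 0;-159 -59 -238 0 0 0;-159 -68 -274 0 0 0;-159 -77 -310 0 0 0;-159 -86 -345 0 0 0;-159 -93.6 -374 0 0 0;-159 -93.6 -374 0 0 0;-159 -93.6 -374 0 0 0;-159 -93.6 -374 0 0 0",
)

```text
clock: 23.32
position: [0.6188, 0.2547, 0.1977]
tool_rot: [-0.642, -0.297, 0.642, -0.296]
wrist_force: [-0.0, -0.2, -0.5]
gripper_width: 0.12
```

```bash
python3 - <<'E'
from h import *; from poses import P
x,y,_=P["jar"]
plan((x,y,.11,-.705))
s=arm.read_state()["position"]
K=arm.get_calibration("wrist");im=arm.camera("wrist");np.save("k10.npy",K,allow_pickle=True)
cv2.imwrite("pics/w10r.png",im)
a=draw(im,K,dict(jar=P["jar"],basket=(s[0],s[1],-.705+np.pi/2,s[2]-.0396)),3,200,130,240,180)
cv2.imwrite("pics/w10.png",a)
E
```

```text
t 23.32 pos [0.6188 0.2547 0.1977] yaw -0.705 q1,q6 [0.31 1.02] grip 0.12 F [-0.  -0.2 -0.5]
(0.6201, 0.2551, 0.11, -0.705) -> [87.7  0.8 -1.1] [ 0.    -0.     0.001] q6~ 1.02 rows 2.1
```

View pics/w10.png

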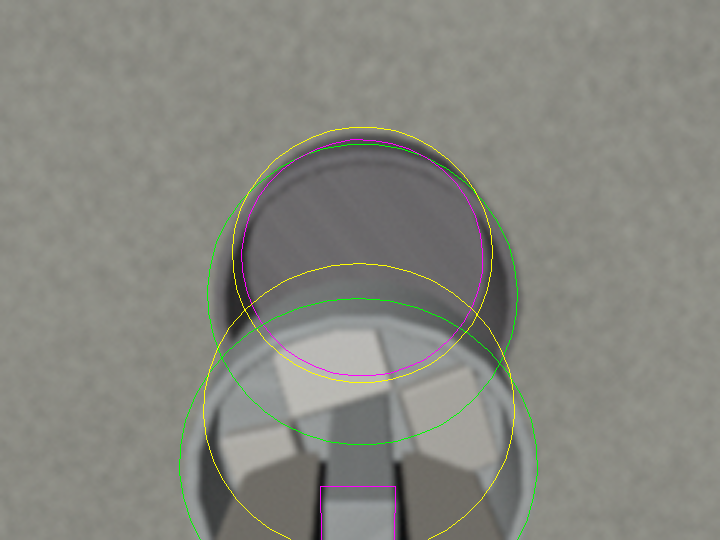

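The held basket is over the jar and centred laterally (jar centre column about 365, basket about 360). The fore-aft offset is about 1–2 mm, which I'll correct. Lowering.

Request:
carry_out(
  motion="30 1 -1.5 0 0 0;60 1 -1.5 0 0 0;80 1 -1.5 0 0 0;90 1 -1.5 0 0 0;100 1 -1.5 0 0 0;115 1 -1.5 0 0 0;130 1 -1.5 0 0 0;142 1 -1.5 0 0 0;148 1 -1.5 0 0 0;148 1 -1.5 0 0 0;148 1 -1.5 0 0 0",
)

```text
clock: 24.28
position: [0.6211, 0.2557, 0.0504]
tool_rot: [0.642, 0.297, -0.642, 0.296]
wrist_force: [1.0, -0.1, -0.9]
gripper_width: 0.126
```

Request:
carry_out(
  motion="1.5 0 0 0 0 0;3 0 0 0 0 0;4.5 0 0 0 0 0;5.5 0 0 0 0 0;5.5 0 0 0 0 0",
)

```text
clock: 24.7
position: [0.6212, 0.2558, 0.0451]
tool_rot: [0.642, 0.297, -0.641, 0.296]
wrist_force: [0.6, 0.3, -1.2]
gripper_width: 0.127
```

Request:
carry_out(
  motion="1 0 0 0 0 0;2 0 0 0 0 0;2.5 0 0 0 0 0;2.5 0 0 0 0 0",
)

```text
clock: 25.03
position: [0.6215, 0.2559, 0.044]
tool_rot: [0.643, 0.297, -0.641, 0.296]
wrist_force: [-3.7, -0.4, 6.4]
gripper_width: 0.128
```

Contact with the jar floor. Opening narrowly and retreating.

Request:
carry_out(
  motion="0 0 0 0 0 0;0 0 0 0 0 0;0 0 0 0 0 0;0 0 0 0 0 0;0 0 0 0 0 0",
  gripper=0.28,
)

```text
clock: 25.45
position: [0.6212, 0.2558, 0.0425]
tool_rot: [0.642, 0.297, -0.641, 0.296]
wrist_force: [0.1, 0.1, 0.3]
gripper_width: 0.279
```

Request:
carry_out(
  motion="-20 0 0 0 0 0;-50 0 0 0 0 0;-90 0 0 0 0 0;-130 0 0 0 0 0;-155 0 0 0 0 0;-155 0 0 0 0 0;-155 0 0 0 0 0",
)

```text
clock: 26.03
position: [0.6226, 0.256, 0.2006]
tool_rot: [0.644, 0.297, -0.64, 0.296]
wrist_force: [0.5, -0.2, -1.2]
gripper_width: 0.278
```

```bash
python3 - <<'E'
from h import *; from poses import P
x,y,a=P["round_lid"]
plan((x,y,.18,a+np.pi/2))
np.save("k11.npy",arm.get_calibration("wrist"),allow_pickle=True)
cv2.imwrite("pics/w11.png",arm.camera("wrist"))
E
```

```text
t 26.03 pos [0.6226 0.256  0.2006] yaw -0.705 q1,q6 [0.31 1.02] grip 0.278 F [ 0.5 -0.2 -1.2]
(0.6514, -0.005, 0.18, 0.384) -> [ 19.9 191.  180.3] [-1.089 -0.005 -0.005] q6~ -0.47 rows 8.7
```

Request:
carry_out(
  motion="0 20 19 -0.12 0 0;0 45 43 -0.24 0 0;5 70 66 -0.36 0 0;10 95 90 -0.48 0 0;15 120 113 -0.6 0 0;20 145 137 -0.72 0 0;20 170 160 -0.84 0 0;20 191 180 -0.96 0 0;20 191 180 -1.089 0 0;20 191 180 -1.089 0 0;20 191 180 -1.089 0 0;20 191 180 -1.089 0 0",
  gripper=0.5,
)

```text
clock: 27.08
position: [0.6492, -0.0044, 0.1756]
tool_rot: [0.397, 0.587, -0.396, 0.585]
wrist_force: [0.3, -0.1, 1.0]
gripper_width: 0.496
```

```bash
python3 - <<'E'
from h import *; from poses import P
x,y,a=P["round_lid"]
plan((x,y,.011,a+np.pi/2))
K=arm.get_calibration("wrist");np.save("k12.npy",K,allow_pickle=True)
im=arm.camera("wrist");cv2.imwrite("pics/w12.png",im)
g=cv2.cvtColor(im,cv2.COLOR_BGR2GRAY)
print("model bar",proj(K,[(x,y,.025)]),"lid",proj(K,[(x,y,.005)]))
n,l,st,ce=cv2.connectedComponentsWithStats((g<45).astype(np.uint8))
for i in range(1,n):
    if st[i,4]>100:
        c=cv2.findContours((l==i).astype(np.uint8),0,2)[0][0];r=cv2.minAreaRect(c)
        b=back(K,cv2.boxPoints(r),.02)[:,:2];e=b[1]-b[0],b[2]-b[1];k=int(np.linalg.norm(e[1])>np.linalg.norm(e[0]))
        print(st[i],ce[i].round(1),"world",back(K,ce[i],.02)[0].round(4),"L,W",[np.linalg.norm(v).round(4) for v in e],"ang",np.arctan2(e[k][1],e[k][0]).round(3))
# lid disc via Hough
h=cv2.HoughCircles(cv2.medianBlur(g,5),cv2.HOUGH_GRADIENT,1,50,param1=60,param2=25,minRadius=35,maxRadius=90)
if h is not None:
    for u,v,r in h[0][:4]: print("circ",u,v,r,back(K,(u,v),.005)[0].round(4))
# top-camera estimate of the jar
w=cv2.imread("pics/w11.png");K=np.load("k11.npy",allow_pickle=True).item();g=cv2.medianBlur(cv2.cvtColor(w,cv2.COLOR_BGR2GRAY),3)
print("jar model rim",proj(K,[(*P["jar"][:2],.062)]),"fl",proj(K,[(*P["jar"][:2],.034)]))
h=cv2.HoughCircles(g,cv2.HOUGH_GRADIENT,1,5,param1=60,param2=22,minRadius=25,maxRadius=75)
if h is not None:
    for u,v,r in h[0][:6]: print("circ",u,v,r,back(K,(u,v),.062)[0].round(4),back(K,(u,v),.034)[0].round(4))
E
```

```text
t 27.08 pos [ 0.6492 -0.0044  0.1756] yaw 0.381 q1,q6 [-0.09 -0.47] grip 0.496 F [ 0.3 -0.1  1. ]
(0.6514, -0.005, 0.011, 0.384) -> [164.6   2.    1.9] [-0.003 -0.003  0.001] q6~ -0.47 rows 3.9
model bar [[322.55581641 229.30255407]] lid [[322.42418564 224.58592051]]
[ 572    0   68   64 1520] [604.6  32.7] world [0.8092 0.2412 0.02  ] L,W [np.float64(0.0279), np.float64(0.0673)] ang 0.008
[570  30  70  38 132] [605.5  49.9] world [0.8177 0.2306 0.02  ] L,W [np.float64(0.0022), np.float64(0.071)] ang -0.016
[535  71  46  57 186] [556.5 100.4] world [0.801  0.1808 0.02  ] L,W [np.float64(0.0549), np.float64(0.0039)] ang 1.42
[212 180  25  24 454] [224.  191.2] world [ 0.5501 -0.0064  0.02  ] L,W [np.float64(0.0238), np.float64(0.0207)] ang 0.573
[318 213  13  36 454] [323.8 230.4] world [ 0.6535 -0.0067  0.02  ] L,W [np.float64(0.0117), np.float64(0.0358)] ang -1.182
[220 285  99  75 890] [266.1 331.8] world [ 0.6378 -0.1354  0.02  ] L,W [np.float64(0.0948), np.float64(0.0992)] ang -0.715
[320 285 104  75 963] [375.7 332.9] world [ 0.7489 -0.0923  0.02  ] L,W [np.float64(0.1002), np.float64(0.0968)] ang 1.457
[    0   323   640   157 31514] [223.5 424.3] world [ 0.6317 -0.272   0.02  ] L,W [np.float64(0.2293), np.float64(0.6886)] ang 0.381
[  385   322   207   109 13913] [489.7 375.7] world [ 0.8916 -0.0942  0.02  ] L,W [np.float64(0.2206), np.float64(0.1462)] ang 0.44
circ 323.5 224.5 51.4 [ 0.6524 -0.0045  0.005 ]
jar model rim [[317.59201961 233.61575225]] fl [[317.71729858 226.68051168]]
circ 318.5 232.5 46.0 [0.6215 0.2554 0.062 ] [0.6167 0.2499 0.034 ]
circ 319.5 218.5 40.8 [0.6309 0.265  0.062 ] [0.627  0.2604 0.034 ]
circ 317.5 227.5 32.5 [0.6239 0.2597 0.062 ] [0.6194 0.2546 0.034 ]
circ 327.5 231.5 42.7 [0.6285 0.2506 0.062 ] [0.6244 0.2447 0.034 ]
circ 314.5 237.5 43.6 [0.6154 0.2541 0.062 ] [0.6101 0.2485 0.034 ]
circ 312.5 231.5 39.7 [0.6178 0.2598 0.062 ] [0.6127 0.2547 0.034 ]
```

Image code gives the lid at (.6525,-.005) with jaw yaw 0.389, the jar rim at (.6215,.2554), and the basket seated and centred within about 2 mm.

Request:
carry_out(
  motion="30 2.5 2 -0.006 0 0;70 3 2.5 -0.006 0 0;110 3 2.5 -0.006 0 0;140 3 2.5 -0.006 0 0;157 3 2.5 -0.006 0 0;163 3 2.5 -0.006 0 0;163 3 2.5 -0.006 0 0;163 3 2.5 -0.006 0 0",
)

```text
clock: 27.8
position: [0.6545, -0.0056, 0.0152]
tool_rot: [0.395, 0.587, -0.393, 0.588]
wrist_force: [0.3, -0.6, 0.1]
gripper_width: 0.501
```

Request:
carry_out(
  motion="0 0 0 0 0 0;0 0 0 0 0 0;0 0 0 0 0 0;0 0 0 0 0 0;0 0 0 0 0 0;0 0 0 0 0 0;0 0 0 0 0 0;0 0 0 0 0 0",
  gripper=0,
)

```text
clock: 28.47
position: [0.6541, -0.0063, 0.0147]
tool_rot: [0.394, 0.587, -0.393, 0.587]
wrist_force: [-0.4, -0.4, 4.6]
gripper_width: 0.15
```

```bash
python3 - <<'E'
from h import *
plan((.6525,-.005,.012,.389),(.6215,.2554,.2,.389))
E
```

```text
t 28.47 pos [ 0.6541 -0.0063  0.0147] yaw 0.39 q1,q6 [-0.09 -0.48] grip 0.15 F [-0.4 -0.4  4.6]
(0.6525, -0.005, 0.012, 0.389) -> [ 2.7 -1.  -1.8] [ 0.001 -0.001 -0.002] q6~ -0.48 rows 0.1
(0.6215, 0.2554, 0.2, 0.389) -> [-184.8   69.7 -254.7] [ 0.001 -0.001 -0.002] q6~ -0.08 rows 7.7
```

Request:
carry_out(
  motion="-40 0 0 0 0 0;-80 0 0 0 0 0;-120 0 0 0 0 0;-160 5 -18 0 0 0;-185 12 -44 0 0 0;-185 21 -78 0 0 0;-185 31 -114 0 0 0;-185 41 -150 0 0 0;-185 51 -186 0 0 0;-185 61 -222 0 0 0;-185 70 -253 0 0 0;-185 70 -253 0 0 0;-185 70 -253 0 0 0;-185 70 -253 0 0 0;-185 70 -253 0 0 0",
)

```text
clock: 29.72
position: [0.6224, 0.2527, 0.1993]
tool_rot: [0.394, 0.587, -0.394, 0.587]
wrist_force: [0.6, 0.4, -1.6]
gripper_width: 0.147
```

```bash
python3 - <<'E'
from h import *
plan((.6215,.2554,.085,.389))
s=arm.read_state()["position"]
K=arm.get_calibration("wrist");im=arm.camera("wrist");cv2.imwrite("pics/w13.png",im)
g=cv2.medianBlur(cv2.cvtColor(im,cv2.COLOR_BGR2GRAY),5)
print("exp lid",proj(K,[(s[0],s[1],s[2]-.01)]),"exp jar",proj(K,[(.6215,.2554,.062)]))
h=cv2.HoughCircles(g,cv2.HOUGH_GRADIENT,1,20,param1=60,param2=22,minRadius=38,maxRadius=130)
for u,v,r in h[0][:5]: print("circ",u,v,r,"lid",back(K,(u,v),s[2]-.01)[0].round(4),"jar",back(K,(u,v),.062)[0].round(4))
E
```

```text
t 29.72 pos [0.6224 0.2527 0.1993] yaw 0.389 q1,q6 [ 0.31 -0.08] grip 0.147 F [ 0.6  0.4 -1.6]
(0.6215, 0.2554, 0.085, 0.389) -> [ 1.143e+02  1.000e-01 -2.700e+00] [-0.    -0.001 -0.001] q6~ -0.08 rows 2.7
exp lid [[320.9252999 286.8439009]] exp jar [[320.68229817 228.15564366]]
circ 319.5 289.5 95.5 lid [0.6223 0.2509 0.1893] jar [0.6441 0.1974 0.062 ]
circ 550.5 246.5 77.4 lid [0.7302 0.3229 0.1893] jar [0.8299 0.3214 0.062 ]
circ 560.5 264.5 91.1 lid [0.7413 0.3161 0.1893] jar [0.849  0.3096 0.062 ]
circ 515.5 249.5 105.2 lid [0.7133 0.3141 0.1893] jar [0.8008 0.3062 0.062 ]
circ 502.5 232.5 122.8 lid [0.7016 0.3198 0.1893] jar [0.7806 0.316  0.062 ]
```

Request:
carry_out(
  motion="30 0 -1 0 0 0;60 0 -2 0 0 0;85 0 -2.5 0 0 0;100 0 -2.5 0 0 0;110 0 -2.5 0 0 0;115 0 -2.5 0 0 0;115 0 -2.5 0 0 0;115 0 -2.5 0 0 0",
)

```text
clock: 30.43
position: [0.6223, 0.2566, 0.0861]
tool_rot: [0.395, 0.587, -0.393, 0.588]
wrist_force: [-0.3, -0.9, -0.6]
gripper_width: 0.146
```

Request:
carry_out(
  motion="1.5 0 0 0 0 0;3 0 0 0 0 0;4.5 0 0 0 0 0;6 0 0 0 0 0;6.5 0 0 0 0 0;6.5 0 0 0 0 0",
)

```text
clock: 30.93
position: [0.6212, 0.2566, 0.0779]
tool_rot: [0.394, 0.588, -0.393, 0.587]
wrist_force: [-0.2, 0.2, -1.8]
gripper_width: 0.143
```

Request:
carry_out(
  motion="1 0 0 0 0 0;2 0 0 0 0 0;3 0 0 0 0 0;3 0 0 0 0 0",
)

```text
clock: 31.27
position: [0.6216, 0.2567, 0.0767]
tool_rot: [0.394, 0.587, -0.393, 0.587]
wrist_force: [-4.4, -1.4, 8.2]
gripper_width: 0.144
```

Request:
carry_out(
  motion="0 0 0 0 0 0;0 0 0 0 0 0;0 0 0 0 0 0;0 0 0 0 0 0;0 0 0 0 0 0;0 0 0 0 0 0",
  gripper=0.5,
)

```text
clock: 31.77
position: [0.6213, 0.2566, 0.075]
tool_rot: [0.394, 0.588, -0.393, 0.587]
wrist_force: [-0.7, 1.0, 0.4]
gripper_width: 0.488
```

Request:
carry_out(
  motion="-30 0 0 0 0 0;-70 0 0 0 0 0;-110 0 0 0 0 0;-150 0 0 0 0 0;-150 0 0 0 0 0;-150 0 0 0 0 0;-150 0 0 0 0 0",
)

```text
clock: 32.35
position: [0.6213, 0.2563, 0.225]
tool_rot: [0.394, 0.588, -0.393, 0.587]
wrist_force: [-0.3, -0.1, -0.3]
gripper_width: 0.504
```

```bash
python3 - <<'E'
from h import *; from poses import P
plan()
K=arm.get_calibration("wrist");im=arm.camera("wrist");sc=arm.camera("scene")
g=cv2.medianBlur(cv2.cvtColor(im,cv2.COLOR_BGR2GRAY),5)
h=cv2.HoughCircles(g,cv2.HOUGH_GRADIENT,1,20,param1=60,param2=25,minRadius=35,maxRadius=90)
for u,v,r in h[0][:3]: print("circ",u,v,r,"lid",back(K,(u,v),.067)[0].round(4))
Q=dict(jar=(.6215,.2554,0),round_lid=(.6215,.2554,0.389-np.pi/2,.062),vial=P["vial"])
a=draw(im,K,Q,1.5,190,120,260,330);S=arm.get_calibration("scene")
P.pop("round_lid");P.pop("basket");P["long_lid"]=(*P["dish"][:3],.094);P.pop("rack");P.pop("slide_box")
b=draw(sc,S,{**P,**Q},1.1,90,150,370,450//1)[:495]
b=b[:330*15//10];w=np.zeros((495,800,3),np.uint8);w[:a.shape[0],:a.shape[1]]=a;w[:b.shape[0],390:390+b.shape[1]]=b[:,:410]
cv2.imwrite("pics/fin.png",w)
E
```

```text
t 32.35 pos [0.6213 0.2563 0.225 ] yaw 0.39 q1,q6 [ 0.31 -0.08] grip 0.504 F [-0.3 -0.1 -0.3]
circ 320.5 225.5 53.6 lid [0.6213 0.2568 0.067 ]
```

View pics/fin.png

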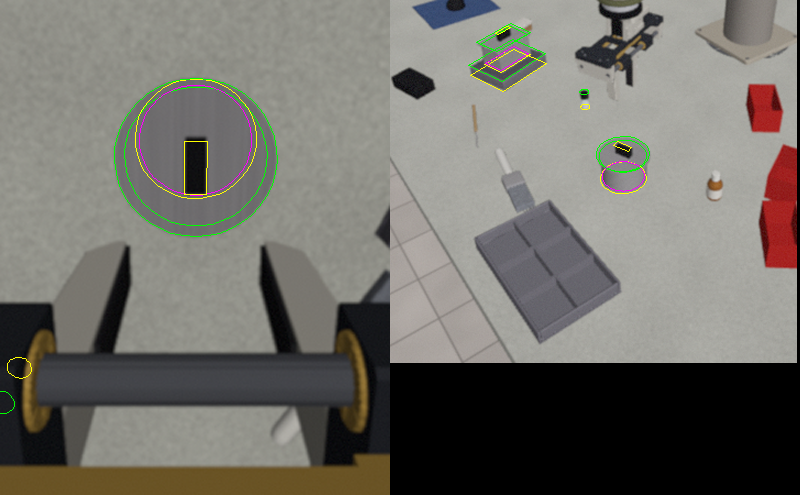

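The round lid lies on the jar within about 2 mm. The dish with its lid matches the model on the plate, the vial and bottle stand where they were, and the arm is clear. Handing in.

```bash
python3 -c "
from rig import arm
print(arm.job_done())"
```

```text
the job is handed in; nothing more can be done
None
```

Both baths are set up in the order asked and the job was handed in at about 32 s of the 128 s. No verdict was reported.

**Warm bath:** The dish stands on the plate, with the rack and long lid on it, each within about 2 mm of centre in the wrist views and square with the plate. The final scene view agreed.

**Round bath:** The basket is seated on the jar floor, about 2 mm off centre by circle fit. The round lid is about 1.4 mm off the jar's centre.

**Contact:** Each placing was felt as 3–10 N at the wrist, and the arm finished clear of everything.

**Bystanders:** The vial and amber bottle looked unmoved. I checked the slide box only by eye, since its model outline was turned 90° and never corrected.

**Disagreements along the way:**
- The first overhead estimates were wrong for the basket, by about 10 mm, and for the long lid, by about 5 mm and 4°. I corrected both from the wrist camera before grasping.
- A 2 mm shift of the rack just before lowering was in the wrong direction, because I misread which way the wrist image points. It still seated centrally.
- Two estimates of where the round lid sat in the grip differed by about 3.5 mm. I used the value between them.

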